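# Find the case with the battery and lock it in the transport cradle

### The job

One of the three identical sealed black cases on the cutting mat still has its heavy battery inside; the other two are empty, and this can only be felt, not seen. Find it, stand it in the well of the transport cradle and let go, then slide the cradle's lock over it fully home to its end stop. Leave the two empty cases standing upright on the mat, away from the cradle, and do not disturb the mug, the mouse or the caliper.

Things in the scene. Friction and masses are not known exactly. Their poses are not given: they have to be found in the camera images.
- case_1: sealed black plastic case with grey latches, 54 (its x) x 110 (its y, the long way) x 60 mm high, vertical smooth sides; origin at the centre of its underside, z up. The three cases look exactly alike; an empty one weighs about 0.17 kg and the one with the battery about 0.58 kg (the battery is held in its middle)
- case_2: sealed black plastic case with grey latches, 54 (its x) x 110 (its y, the long way) x 60 mm high, vertical smooth sides; origin at the centre of its underside, z up. The three cases look exactly alike; an empty one weighs about 0.17 kg and the one with the battery about 0.58 kg (the battery is held in its middle)
- case_3: sealed black plastic case with grey latches, 54 (its x) x 110 (its y, the long way) x 60 mm high, vertical smooth sides; origin at the centre of its underside, z up. The three cases look exactly alike; an empty one weighs about 0.17 kg and the one with the battery about 0.58 kg (the battery is held in its middle)
- cradle: fixed transport cradle: an aluminium base plate 155 x 215 x 15 mm with a grey rimmed well on it and, along the side nearer the robot (its -x), a track with a lock. Origin on its underside below the centre of the well, on the mat (3 mm above the table); x and y along the well's short and long sides. The plate reaches from x = -107 to 48 mm and from y = -137 to 78 mm
- well (a point): centre of the well's floor, at the plate's top (18 mm above the table); axes as the cradle's. The well is 66 mm (x) by 120 mm (y) inside, for a case with its long side along the cradle's y, either way round; its rim is 6 mm thick and stands 14 mm above the floor
- lock (a joint): travel of the lock along the cradle's +y, in m: 0 = fully open, 0.075 = fully home at the end stop. A stiff slide (about 3 N) that stays where it is left. Its steel tongue (26 mm wide in y, 100 mm long in x, underside 64 mm above the well's floor, so 4 mm over a seated case) reaches across the well from the track; open, it is beyond the well's -y end, home, it lies over the case
- lock_grip (a point): centre of the lock's upright black grip, a block 26 (cradle x) x 16 (cradle y) x 40 mm high standing above the tongue, on the track 85 mm to the -x side of the well's centre; its top is 128 mm, its foot (the tongue's top) 88 mm above the table. Axes as the cradle's; moves with the lock
- mug: blue mug, 82 mm wide, 95 mm high, origin at its underside; to be left alone
- mouse: black computer mouse, 100 x 58 x 32 mm, origin at its underside; to be left alone
- caliper: digital caliper lying on the mat, 210 mm long (its y), 12 mm high, origin at its underside; to be left alone
Mind the look-alikes: they are no part of the job. What is shaped like the case_3 but yellow is not meant.

How it is judged:
By the outcome, as a careful person would: the job done as asked, in the order asked, and still so for the second after the job is handed in, with the robot touching nothing.
It also fails if it takes over 72 s, if anything falls off the work surface, if the arm or the gripper's body presses on something with over 40 N, if the wrist force passes 120 N, or if a joint passes its speed limit or range.

### The arm

A 7-joint arm with a two-finger parallel gripper is mounted at the origin on the work surface. World frame = base frame: x ahead of the robot, y to its left, z up, the work surface at z = 0. Lengths are in m, angles in rad, forces in N, time in s.
With the tool pointing down it reaches from about 0.425 to 1.025 m from the base axis. Payload 9.4 kg.
Tool frame: the origin (TCP) lies on the centre line of the jaws, within the pads' length; the fingertips stand 14 mm ahead of it and the grasp point (between the pads) lies 5 mm behind it; z points along the fingers, y is the line along which they close (so a half turn about z gives the same grasp; the last joint's range is limited). The gripper opens to 85 mm and grips with 20 to 120 N. Pads are 22 mm wide; open, the fingers measure 114 mm over their backs; the gripper's body (76 mm by 85 mm) begins 54 mm behind the grasp point. The pads swing forward as they close: fully open they stand 13 mm farther back than shut.
Start: joints at [-1.24, 0.599, -0.003, 1.599, 0.002, 0.943, -0.08], TCP at [0.288, 0.666, 0.222] pointing down, gripper open.
Joint ranges: [-2.57, 2.57], [-0.35, 1.97], [-1.29, 1.29], [0.11, 2.56], [-1.05, 4.19], [0.11, 1.86], [-2.63, 2.63]. Speed limits (rad/s): [2.22, 2.22, 3.01, 3.01, 3.14, 3.14, 3.14].

### API

Orientations are given as a unit quaternion [w, x, y, z].
In Python, from bench import env gives the robot as it stands. The module is installed in compiled form; this text tells all that it offers.
- The arm moves only by the shell command python3 -m crank 'ROWS' [FORCE]. ROWS is JSON, one flat list of numbers, 5 for each row, row after row: the gripper command: -1 is shut, 1 is fully open, values between are in proportion, then the shift along the tool's x, y, z in units of 30 cm (1.0 is 30 cm), then the turn about the tool's z in units of pi/2 rad (1.0 is pi/2 rad). In form: [jaw, tx, ty, tz, spin, jaw, tx, ty, tz, spin, ...]. A call has 1 to 10 rows; each row shifts and turns the commanded pose from where the row before left it, along the tool's axes as they then stand; what a row does not reach is not made up. A row lasts 1/10 s, in which the tool goes at most 50 mm and 8.59 degrees, less where a joint would pass 70% of its speed; a pose out of reach is approached as far as the arm can. A call with a number of a shift or a turn outside -1 to 1 is refused whole. A call with a gripper value outside its range is refused whole. The fingers move at their own pace and stop on an object; FORCE is the grip in N (left out, the last holds). Time passes only in rows, so rows that do not move let the fingers close. It gives the time, the measured TCP pose, the force, the opening and the grip force at its end, in the units of the state.
- env.state(): the state, without advancing time (a new reading comes with each control period).
- env.get_image(name): name is "side" or "top"; returns a dict with "img" (400x640x3 uint8, red, green, blue), "range_z" (400x640 float32, m along the optical axis (not along the pixel's ray), 0 where there is no reading), "K" (3x3 intrinsics, pixels), "rvec" (rotation vector, rad) and "tvec" (3), from world to camera coordinates, as OpenCV has them. Camera axes: x right, y down, z forward; pixel columns grow to the right and rows downward; lengths in m; the calibration is good to about 2 mm. A picture is of the moment at which its call begins.
- env.finish_job(): hands the job in; it is judged then, once.
The state is a dict: "clock": time; "joint_positions": joint angles; "qd": joint speeds; "effort": joint torques, N m; "position": TCP position; "tcp_rot": TCP orientation; "wrist_force": force on the tool from outside, world axes, zero at the start; "torque": the same for the moment, N m; "opening": finger opening in m; "finger_force": force on a finger pad.
Only numpy, scipy, OpenCV 4.12 (cv2) and the standard library are available. Lean on these libraries where they do the work, as an engineer would, in place of code of your own. Each camera call takes 0.05 s, during which the arm holds its last target. There are 200 camera calls.

## Working session

There is one attempt and no reset: what is moved stays moved. The work goes in short steps, Python scripts to look and compute and a shell command to move; the robot and the scene stay as the last step left them, time stands still between calls to the robot, and variables do not carry over. Pictures are saved under pics/ and viewed, at most 10 in all, crops included, and the job is handed in when it is done.

```bash
mkdir -p pics; cat > h.py <<'E'
import numpy as np, cv2
from bench import env
def cap(n):
    d=env.get_image(n); np.savez(f'{n}.npz',**d); return d
def load(n): return dict(np.load(f'{n}.npz'))
def world(d,u,v,z=None):
    R=cv2.Rodrigues(d['rvec'])[0]; t=d['tvec'].reshape(3); K=d['K']
    r=np.linalg.inv(K)@np.array([u,v,1.0]); c=-R.T@t; w=R.T@r
    s=d['range_z'][int(round(v)),int(round(u))] if z is None else (z-c[2])/w[2]
    return c+s*w
def cloud(d):
    R=cv2.Rodrigues(d['rvec'])[0]; t=d['tvec'].reshape(3)
    v,u=np.mgrid[0:400,0:640]; r=np.stack([u,v,np.ones_like(u)],-1)@np.linalg.inv(d['K']).T
    return (r*d['range_z'][...,None]-t)@R
E
python3 - <<'E'
from h import *
for n in('top','side'):
    d=cap(n); cv2.imwrite(f'pics/{n}0.png',d['img'][...,::-1]); print(n,d['K'][0,0],-cv2.Rodrigues(d['rvec'])[0].T@d['tvec'].reshape(3))
print(env.state())
E
```

```text
top 468.9654348683583 [0.31282645 0.04929967 1.43382404]
side 492.1806563894959 [ 0.10420868 -0.8304762   0.89126419]
{'clock': 0.1, 'joint_positions': array([-1.23970276,  0.60005923, -0.00254737,  1.60003779,  0.001816  ,
        0.94292021, -0.07977821]), 'qd': array([ 1.35747688e-03, -3.12039466e-03,  8.96103199e-04, -3.85171225e-04,
       -8.07130163e-04,  6.79613527e-06,  2.53925304e-04]), 'effort': array([ 4.99750066e-03, -7.77995539e+01,  1.56987369e+00, -2.58623153e+01,
        1.26183161e-02,  5.43526345e-03, -2.58097842e-06]), 'position': array([0.28736619, 0.66514374, 0.2211974 ]), 'tcp_rot': array([-7.32970914e-05,  2.02441343e-01,  9.79294132e-01, -7.07527130e-04]), 'wrist_force': array([-0.37325237,  0.06509292,  0.00728633]), 'torque': array([-0.00315262,  0.0684131 ,  0.0685447 ]), 'finger_force': 0.0, 'opening': 0.08529248778687339}
```

View pics/top0.png

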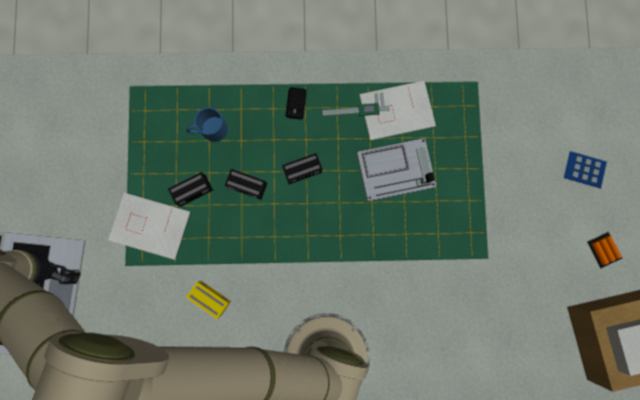

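View pics/side0.png

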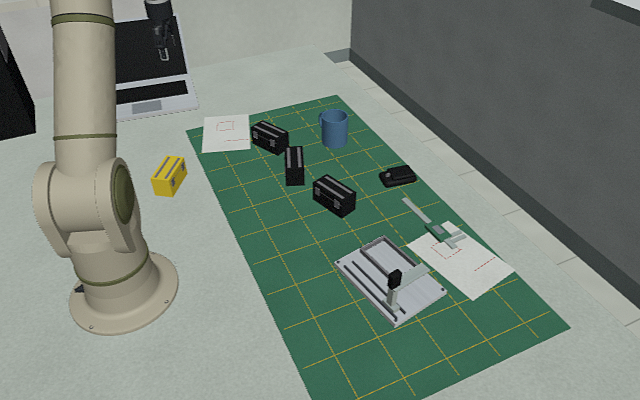

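The top view shows three black cases at about (190,189), (246,183) and (302,168). The cradle is at (397,168) with its grip at (430,177), the mug at (210,124), the mouse at (296,103) and the caliper at (355,110). The yellow case at (208,299) is the decoy. The side view shows the same layout: cases at (269,137), (294,165) and (334,195), and the lock's black grip at (395,277).

```bash
python3 - <<'E'
from h import *
for n,boxes in (('top',[(165,168,215,210),(222,165,272,203),(278,148,326,188)]),('side',[(245,115,295,160),(278,140,310,190),(308,170,360,220)])):
    d=load(n); P=cloud(d)
    for b in boxes:
        q=P[b[1]:b[3],b[0]:b[2]].reshape(-1,3); z=q[:,2]; top=np.median(z[(z>.045)&(z<.085)])
        q=q[abs(z-top)<.008]; r=cv2.minAreaRect((q[:,:2]*1000).astype(np.float32)); print(n,top.round(4),np.round(r[0],1),np.round(r[1],1),round(r[2],1), np.median(z).round(4))
    b=(350,130,445,205) if n=='top' else (325,225,460,330)
    q=P[b[1]:b[3],b[0]:b[2]].reshape(-1,3)
    for lo,hi in((.012,.024),(.028,.037),(.07,.095),(.115,.14)):
        s=q[(q[:,2]>lo)&(q[:,2]<hi)]
        r=cv2.minAreaRect((s[:,:2]*1000).astype(np.float32)); print(n,'cr',lo,len(s),np.median(s[:,2]).round(4),np.round(r[0],1),np.round(r[1],1),round(r[2],1),s[:,:2].mean(0).round(4))
a=cv2.resize(load('top')['img'][130:210,350:450,::-1],None,fx=7,fy=7,interpolation=2)[:, :]
c=cv2.resize(load('side')['img'][225:330,325:460,::-1],None,fx=5.5,fy=5.5,interpolation=2)
cv2.imwrite('pics/ca.png',a);cv2.imwrite('pics/cb.png',c)
E
```

```text
top 0.0622 [504.5 395.1] [ 58.1 110.6] 26.4 0.0057
top 0.0624 [517.2 229.3] [110.9  55.3] 68.4 0.0058
top 0.0623 [561.3  60.3] [ 56.2 109.7] 19.1 0.0054
top cr 0.012 2600 0.0177 [ 577.1 -225.5] [191.1 216.5] 10.5 [ 0.5566 -0.2191]
top cr 0.028 265 0.0313 [ 558.2 -221.6] [138.2 177. ] 10.7 [ 0.5723 -0.2086]
top cr 0.07 262 0.0875 [ 558. -297.] [106.9  27. ] 10.7 [ 0.566  -0.2945]
top cr 0.115 59 0.1268 [ 517.6 -304.6] [26.2 16.3] 16.5 [ 0.5169 -0.3037]
side 0.0614 [512.9 339.1] [ 82.2 236.9] 9.9 0.0052
side 0.0617 [520.7 251.6] [163.8  62.7] 74.9 0.014
side 0.0613 [560.2  61.8] [ 58.7 113. ] 18.6 0.0055
side cr 0.012 4090 0.0172 [ 638.9 -211.8] [322.7 219.5] 10.7 [ 0.5624 -0.2331]
side cr 0.028 355 0.0307 [ 572.9 -224.7] [215.2 113.3] 80.1 [ 0.566  -0.1976]
side cr 0.07 437 0.087 [ 556.3 -296.3] [106.5  26.7] 10.7 [ 0.5609 -0.2979]
side cr 0.115 119 0.1257 [ 515.4 -304.5] [25.9 17.5] 6.4 [ 0.5141 -0.306 ]
```

View pics/ca.png

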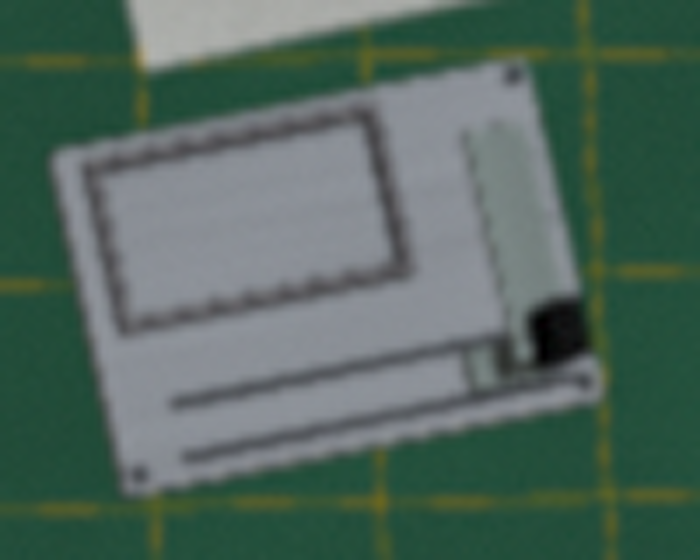

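View pics/cb.png

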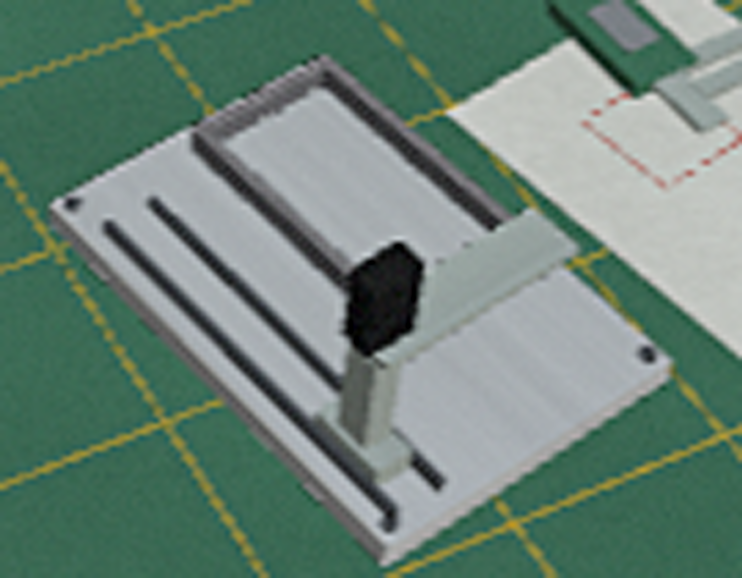

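The enlarged top crop shows the well's outer rim corners at crop pixels (85,163), (372,107), (410,270) and (122,333). The side crop confirms the rim's far corners at (322,57) and (192,133), with the lock open beyond the well's -y end.

```bash
cat >> h.py <<'E'
def axes(q=None):
    from scipy.spatial.transform import Rotation as Ro
    q=env.state()['tcp_rot'] if q is None else q
    return Ro.from_quat([q[1],q[2],q[3],q[0]]).as_matrix()
def plan(x,y,z,ang):
    "spin units first, then shift units in the tool axes after the spin; ang = closing axis, deg"
    s=env.state(); R=axes(); a0=np.degrees(np.arctan2(R[1,1],R[0,1]))
    d=(a0-ang+90)%180-90; a=np.radians(a0-d); Y=np.array([np.cos(a),np.sin(a),0]); Z=np.array([0,0,-1.]); X=np.cross(Y,Z)
    D=np.array([x,y,z])-s['position']
    print('t',round(s['clock'],2),'pos',s['position'].round(4),'yaw',a0.round(2),'spin',(d/90).round(4),'shift',(np.array([X@D,Y@D,Z@D])/.3).round(4),'F',s['wrist_force'].round(2),'open',round(s['opening'],4),'q7',s['joint_positions'][6].round(2), 'tilt',R[:,2].round(3))
E
python3 - <<'E'
from h import *
d=load('top'); C=[world(d,350+u/7-.43,130+v/7-.43,.032) for u,v in((85,163),(372,107),(410,270),(122,333))]
print(np.round(C,4),np.mean(C,0)); 
for i in range(4): e=C[(i+1)%4]-C[i]; print(np.linalg.norm(e).round(4),np.degrees(np.arctan2(e[1],e[0])).round(1))
d=load('side')
for u,v in((322,57),(192,133)): print(world(d,325+u/5.5-.4,225+v/5.5-.4,.032).round(4))
a=np.radians(10.7);X=np.array([np.cos(a),np.sin(a)]);Y=np.array([-X[1],X[0]])
o=np.mean(C,0)[:2]
for p in((.558,-.297),(.5572,-.2965),(.5165,-.3045)): print('in cradle',X@(np.array(p)-o),Y@(np.array(p)-o))
plan(.5045,.395,.15,26.4)
E
```

```text
[[ 0.607  -0.1219  0.032 ]
 [ 0.6299 -0.2482  0.032 ]
 [ 0.5575 -0.2619  0.032 ]
 [ 0.5319 -0.1357  0.032 ]] [ 0.58157287 -0.19192402  0.032     ]
0.1283 -79.7
0.0736 -169.3
0.1288 101.5
0.0763 10.4
[ 0.6059 -0.1224  0.032 ]
[ 0.5314 -0.1386  0.032 ]
in cradle -0.04267210552307756 -0.09887230296192201
in cradle -0.04336536245261969 -0.09823246327134175
in cradle -0.08484303619502952 -0.09853673439749766
t 0.1 pos [0.2874 0.6651 0.2212] yaw 66.64 spin 0.4471 shift [-1.1284  0.2479  0.2373] F [-0.37  0.07  0.01] open 0.0853 q7 -0.08 tilt [-0.    -0.001 -1.   ]
```

```bash
python3 -m crank '[1,0,0,0,0.0894, 1,0,0,0,0.0894, 1,0,0,0,0.0894, 1,0,0,0,0.0894, 1,0,0,0,0.0895]' 40; python3 -m crank '[1,-0.1128,0.0248,0.0237,0, 1,-0.1128,0.0248,0.0237,0, 1,-0.1128,0.0248,0.0237,0, 1,-0.1128,0.0248,0.0237,0, 1,-0.1128,0.0248,0.0237,0, 1,-0.1128,0.0248,0.0237,0, 1,-0.1128,0.0248,0.0237,0, 1,-0.1128,0.0248,0.0237,0, 1,-0.1128,0.0248,0.0237,0, 1,-0.1128,0.0248,0.0237,0]'; python3 -m crank '[1,0,0,0,0, 1,0,0,0,0]'; python3 -c "
from h import *
plan(.5045,.395,.040,26.4)"
```

```text
clock: 0.6
position: [0.2874, 0.6653, 0.2215]
tcp_rot: [0.0, 0.529, 0.848, -0.0]
wrist_force: [-0.7, 1.1, -0.9]
opening: 0.0855
finger_force: 0.0
clock: 1.6
position: [0.5052, 0.3943, 0.1503]
tcp_rot: [-0.0, 0.527, 0.85, -0.0]
wrist_force: [0.1, 0.8, -0.5]
opening: 0.0853
finger_force: 0.0
clock: 1.8
position: [0.505, 0.3946, 0.1505]
tcp_rot: [-0.0, 0.528, 0.849, -0.0]
wrist_force: [-0.9, 0.4, 0.3]
opening: 0.0854
finger_force: 0.0
t 1.8 pos [0.505  0.3946 0.1505] yaw 26.28 spin -0.0014 shift [ 0.002  -0.0009  0.3683] F [-0.87  0.37  0.33] open 0.0854 q7 -0.16 tilt [-0.001 -0.001 -1.   ]
```

```bash
python3 -m crank '[1,0,0,0.092,0, 1,0,0,0.092,0, 1,0,0,0.092,0, 1,0,0,0.092,0, 1,0,0,0,0, 1,0,0,0,0]'; python3 -m crank '[-1,0,0,0,0, -1,0,0,0,0, -1,0,0,0,0, -1,0,0,0,0, -1,0,0,0,0, -1,0,0,0,0, -1,0,0,0,0, -1,0,0,0,0]' 40;  python3 -m crank '[-1,0,0,-0.03,0, -1,0,0,-0.03,0, -1,0,0,-0.03,0, -1,0,0,0,0, -1,0,0,0,0, -1,0,0,0,0, -1,0,0,0,0, -1,0,0,0,0]'; python3 -m crank '[-1,0,0,0,0]'
```

```text
clock: 2.4
position: [0.5039, 0.3965, 0.0406]
tcp_rot: [-0.0, 0.526, 0.85, -0.0]
wrist_force: [-0.6, 1.4, 0.4]
opening: 0.0859
finger_force: 0.0
clock: 3.2
position: [0.5053, 0.3963, 0.0422]
tcp_rot: [0.0, 0.527, 0.85, 0.001]
wrist_force: [-0.7, 0.4, 5.3]
opening: 0.0525
finger_force: 41.2
clock: 4.0
position: [0.5044, 0.3953, 0.0671]
tcp_rot: [-0.0, 0.527, 0.85, -0.0]
wrist_force: [0.6, -0.0, -2.0]
opening: 0.0533
finger_force: 43.2
clock: 4.1
position: [0.5046, 0.3954, 0.0672]
tcp_rot: [-0.0, 0.527, 0.85, -0.0]
wrist_force: [0.6, 0.4, -2.3]
opening: 0.0531
finger_force: 43.2
```

About -2 N, so this case is empty. I'll put it back and go to the next one.

```bash
python3 -m crank '[-1,0,0,0.03,0, -1,0,0,0.03,0, -1,0,0,0.026,0, -1,0,0,0,0, -1,0,0,0,0]'; python3 -m crank '[1,0,0,0,0, 1,0,0,0,0, 1,0,0,0,0, 1,0,0,0,0, 1,0,0,0,0]'; python3 -m crank '[1,0,0,-0.09,0, 1,0,0,-0.09,0, 1,0,0,-0.09,0, 1,0,0,-0.09,0, 1,0,0,0,0, 1,0,0,0,0]'; python3 -c "
from h import *
plan(.5172,.2293,.15,-21.6)"
```

```text
clock: 4.6
position: [0.5044, 0.3953, 0.0409]
tcp_rot: [-0.0, 0.527, 0.85, -0.0]
wrist_force: [-1.3, -0.5, -2.0]
opening: 0.053
finger_force: 46.3
clock: 5.1
position: [0.5047, 0.3955, 0.0418]
tcp_rot: [0.0, 0.527, 0.85, 0.0]
wrist_force: [0.8, 0.3, 0.4]
opening: 0.0854
finger_force: 0.0
clock: 5.7
position: [0.5047, 0.3957, 0.1503]
tcp_rot: [0.0, 0.527, 0.85, 0.001]
wrist_force: [-0.8, 0.0, 0.4]
opening: 0.0853
finger_force: 0.0
t 5.7 pos [0.5047 0.3957 0.1503] yaw 26.4 spin 0.5334 shift [-0.5004  0.2429  0.0008] F [-0.82  0.02  0.44] open 0.0853 q7 -0.16 tilt [ 0.001  0.001 -1.   ]
```

```bash
python3 -m crank '[1,0,0,0,0.0889, 1,0,0,0,0.0889, 1,0,0,0,0.0889, 1,0,0,0,0.0889, 1,0,0,0,0.0889, 1,0,0,0,0.0889]'; python3 -m crank '[1,-0.1,0.0486,0,0, 1,-0.1,0.0486,0,0, 1,-0.1,0.0486,0,0, 1,-0.1,0.0486,0,0, 1,-0.1,0.0486,0,0, 1,0,0,0,0, 1,0,0,0,0]'; python3 -c "
from h import *
plan(.5172,.2293,.040,-21.6)"
```

```text
clock: 6.3
position: [0.504, 0.395, 0.1482]
tcp_rot: [0.0, 0.829, 0.56, -0.001]
wrist_force: [-0.2, 0.7, -1.4]
opening: 0.0855
finger_force: 0.0
clock: 7.0
position: [0.5169, 0.2284, 0.1489]
tcp_rot: [-0.0, 0.828, 0.561, -0.001]
wrist_force: [-0.3, 1.1, 0.2]
opening: 0.0858
finger_force: 0.0
t 7.0 pos [0.5169 0.2284 0.1489] yaw -21.7 spin -0.0012 shift [ 3.100e-03 -1.000e-04  3.629e-01] F [-0.34  1.13  0.22] open 0.0858 q7 -0.55 tilt [-0.001 -0.001 -1.   ]
```

```bash
python3 -m crank '[1,0.003,0,0.091,0, 1,0,0,0.091,0, 1,0,0,0.091,0, 1,0,0,0.091,0, 1,0,0,0,0, 1,0,0,0,0]'; python3 -m crank '[-1,0,0,0,0, -1,0,0,0,0, -1,0,0,0,0, -1,0,0,0,0, -1,0,0,0,0, -1,0,0,0,0, -1,0,0,0,0, -1,0,0,0,0]' 40;  python3 -m crank '[-1,0,0,-0.03,0, -1,0,0,-0.03,0, -1,0,0,-0.03,0, -1,0,0,0,0, -1,0,0,0,0, -1,0,0,0,0, -1,0,0,0,0, -1,0,0,0,0]'; python3 -m crank '[-1,0,0,0,0]'
```

```text
clock: 7.6
position: [0.517, 0.2308, 0.0401]
tcp_rot: [-0.0, 0.827, 0.562, -0.001]
wrist_force: [-0.8, -0.1, 0.5]
opening: 0.0848
finger_force: 0.0
clock: 8.4
position: [0.5177, 0.2307, 0.0418]
tcp_rot: [-0.0, 0.827, 0.562, 0.001]
wrist_force: [-1.5, 1.5, 5.3]
opening: 0.0531
finger_force: 41.2
clock: 9.2
position: [0.5174, 0.2299, 0.0672]
tcp_rot: [0.0, 0.827, 0.562, -0.0]
wrist_force: [-0.1, -0.5, -6.2]
opening: 0.0523
finger_force: 45.0
clock: 9.3
position: [0.5174, 0.2299, 0.0672]
tcp_rot: [0.0, 0.827, 0.562, -0.0]
wrist_force: [0.2, 0.4, -6.4]
opening: 0.0529
finger_force: 45.0
```

This case reads about -6.3 N, so it is the heavy one. I'll lift it and carry it to the well.

```bash
python3 -m crank '[-1,0,0,-0.06,0, -1,0,0,-0.08,0, -1,0,0,-0.08,0, -1,0,0,-0.08,0, -1,0,0,0,-0.07, -1,0,0,0,-0.07, -1,0,0,0,-0.07, -1,0,0,0,-0.07, -1,0,0,0,-0.07, -1,0,0,0,0]' 60;python3 -c "
from h import *
plan(.5816,-.192,.16,10.6)"
```

```text
clock: 10.3
position: [0.5173, 0.2296, 0.1574]
tcp_rot: [-0.0, 0.643, 0.766, -0.0]
wrist_force: [-0.1, -0.7, -5.9]
opening: 0.052
finger_force: 69.6
t 10.3 pos [0.5173 0.2296 0.1574] yaw 9.95 spin -0.0072 shift [-1.4209 -0.048  -0.0087] F [-0.11 -0.72 -5.91] open 0.052 q7 -0.15 tilt [-0. -0. -1.]
```

```bash
python3 -m crank '[-1,0,0,0,-0.007, -1,-0.05,0,0,0, -1,-0.1,-0.004,0,0, -1,-0.12,-0.004,0,0, -1,-0.12,-0.005,0,0, -1,-0.12,-0.005,0,0, -1,-0.12,-0.005,0,0, -1,-0.12,-0.005,0,0, -1,-0.12,-0.005,0,0, -1,-0.12,-0.005,0,0]'; python3 -m crank '[-1,-0.12,-0.005,0,0, -1,-0.12,-0.005,0,0, -1,-0.1,0,0,0, -1,-0.07,0,0,0, -1,-0.02,0,0,0, -1,0,0,0,0, -1,0,0,0,0, -1,0,0,0,0]';python3 - <<'E'
from h import *
plan(.5816,-.192,.056,10.6)
for n in('top','side'):
    d=cap(n)
t=load('top')['img'][110:210,340:460,::-1]; s=load('side')['img'][190:340,310:470,::-1]
t=cv2.resize(t,(480,400),interpolation=2); s=cv2.resize(s,(427,400),interpolation=2)
cv2.imwrite('pics/hover.png',cv2.resize(np.hstack([t,s]),(800,353)))
E
```

```text
clock: 11.3
position: [0.5602, -0.0664, 0.1575]
tcp_rot: [0.0, 0.64, 0.768, -0.0]
wrist_force: [0.3, -0.4, -6.5]
opening: 0.0521
finger_force: 69.6
clock: 12.1
position: [0.581, -0.1899, 0.1574]
tcp_rot: [-0.0, 0.639, 0.769, 0.0]
wrist_force: [0.2, -0.1, -5.6]
opening: 0.0517
finger_force: 69.6
t 12.1 pos [ 0.581  -0.1899  0.1574] yaw 10.6 spin 0.0 shift [-0.0073  0.0008  0.338 ] F [ 0.22 -0.12 -5.65] open 0.0517 q7 0.56 tilt [-0.     0.001 -1.   ]
```

View pics/hover.png

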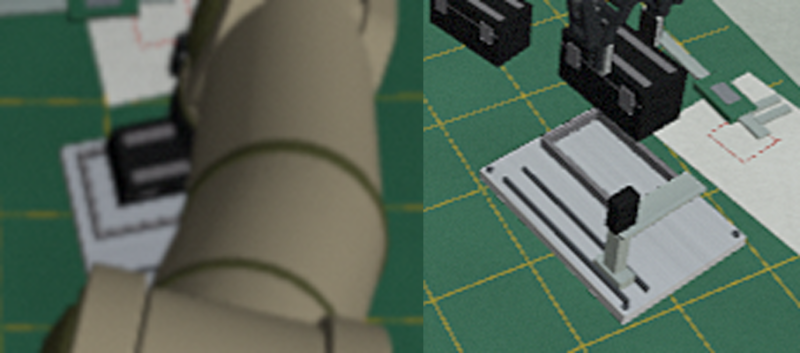

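The hover view shows the case held above the well: in the top panel it sits over the rim, and in the side panel its near bottom corner is at (640,140). Next I check how it is centred using the side depth data.

```bash
python3 - <<'E'
from h import *
P=cloud(load('side')).reshape(-1,3); Q=cloud(load('top')).reshape(-1,3)
a=np.radians(10.6);X=np.array([np.cos(a),np.sin(a)]);Y=np.array([-X[1],X[0]]); o=np.array([.5816,-.192])
for n,p in(('side',P),('top',Q)):
    u=(p[:,:2]-o)@X; v=(p[:,:2]-o)@Y; z=p[:,2]
    m=(abs(u)<.05)&(abs(v)<.09)&(z>.09)&(z<.185)
    print(n,m.sum(),'z',np.percentile(z[m],[0,1,5,99]).round(4))
    for lo,hi in((.115,.14),(.14,.165),(.165,.183)):
        k=m&(z>lo)&(z<hi); print(lo,k.sum(),'u',np.percentile(u[k],[0,2,50,98,100]).round(4),'v',np.percentile(v[k],[0,2,50,98,100]).round(4)) if k.sum() else 0
E
```

```text
side 1662 z [0.09   0.1186 0.1225 0.1826]
0.115 388 u [-0.031  -0.0301 -0.0276  0.0224  0.027 ] v [-0.0531 -0.0528 -0.0218  0.0544  0.0581]
0.14 448 u [-0.032  -0.0305 -0.0276  0.023   0.0262] v [-0.0542 -0.0527 -0.0264  0.0541  0.0582]
0.165 808 u [-0.041  -0.0339 -0.0038  0.0263  0.0386] v [-0.054  -0.0523 -0.0189  0.0514  0.0594]
top 473 z [0.116  0.1208 0.1286 0.1826]
0.115 48 u [-0.0287 -0.0286 -0.0227  0.0247  0.0256] v [0.0016 0.0042 0.0551 0.0566 0.0573]
0.14 47 u [-0.0299 -0.0297 -0.0191  0.0233  0.0251] v [0.0041 0.0081 0.0556 0.0566 0.0571]
0.165 376 u [-0.0304 -0.0282 -0.0028  0.0252  0.0271] v [0.0018 0.0064 0.0327 0.0562 0.0568]
```

```bash
python3 -m crank '[-1,-0.006,0.001,0.05,0, -1,0,0,0.08,0, -1,0,0,0.08,0, -1,0,0,0.05,0, -1,0,0,0.03,0, -1,0,0,0.02,0, -1,0,0,0.01,0, -1,0,0,0,0, -1,0,0,0,0]'; python3 -m crank '[-1,0,0,0.006,0, -1,0,0,0.006,0, -1,0,0,0,0]'
```

```text
clock: 13.1
position: [0.5822, -0.1933, 0.0622]
tcp_rot: [0.001, 0.639, 0.769, 0.0]
wrist_force: [-0.5, -0.2, -5.2]
opening: 0.0523
finger_force: 69.5
clock: 13.4
position: [0.5817, -0.1931, 0.0579]
tcp_rot: [0.0, 0.639, 0.769, 0.0]
wrist_force: [0.7, 0.3, -6.2]
opening: 0.0519
finger_force: 69.5
```

```bash
python3 -m crank '[-1,0,0,0.003,0, -1,0,0,0,0, -1,0,0,0,0]';  python3 -m crank '[1,0,0,0,0, 1,0,0,0,0, 1,0,0,0,0, 1,0,0,0,0, 1,0,0,0,0, 1,0,0,0,0]'; python3 -m crank '[1,0,0,-0.06,0, 1,0,0,-0.12,0, 1,0,0,-0.12,0, 1,0,0,-0.12,0, 1,0,0,-0.1,0, 1,0,0,0,0, 1,0,0,0,0]'; python3 - <<'E'
from h import *
a=np.radians(10.6);X=np.array([np.cos(a),np.sin(a)]);Y=np.array([-X[1],X[0]]); o=np.array([.5816,-.192])
g=o-.085*X-.0985*Y
print('grip',g); plan(*(g-.04*Y),.21,10.6)
for n in('side','top'):
    p=cloud(cap(n)).reshape(-1,3); u=(p[:,:2]-o)@X; v=(p[:,:2]-o)@Y; z=p[:,2]
    for lo,hi,um in((.07,.085,.06),(.04,.07,.06),(.115,.135,.12)):
        k=(abs(u)<um)&(abs(v)<.13)&(z>lo)&(z<hi); print(n,lo,k.sum(),np.median(z[k]),'u',np.percentile(u[k],[2,50,98]).round(4),'v',np.percentile(v[k],[2,50,98]).round(4)) if k.sum() else 0
E
```

```text
clock: 13.7
position: [0.5818, -0.1932, 0.0572]
tcp_rot: [0.0, 0.639, 0.769, 0.0]
wrist_force: [-0.7, -0.1, -2.0]
opening: 0.0514
finger_force: 69.9
clock: 14.3
position: [0.5818, -0.1932, 0.0571]
tcp_rot: [0.0, 0.639, 0.769, 0.0]
wrist_force: [-0.5, -0.1, 0.0]
opening: 0.0853
finger_force: 0.0
clock: 15.0
position: [0.5819, -0.1931, 0.2136]
tcp_rot: [0.001, 0.639, 0.769, 0.0]
wrist_force: [0.1, -0.9, -1.2]
opening: 0.0853
finger_force: 0.0
grip [ 0.5161697 -0.304455 ]
t 15.0 pos [ 0.5819 -0.1931  0.2136] yaw 10.53 spin -0.0008 shift [-0.4579 -0.2836  0.012 ] F [ 0.07 -0.91 -1.21] open 0.0853 q7 0.55 tilt [ 0.001 -0.    -1.   ]
side 0.07 999 0.07715319035309634 u [-0.0373 -0.0049  0.0247] v [-0.1063 -0.0072  0.053 ]
side 0.04 422 0.056416815085325964 u [-0.031  -0.0279  0.0216] v [-0.056  -0.0206  0.0512]
side 0.115 116 0.1252448134656775 u [-0.0982 -0.0882 -0.0728] v [-0.1058 -0.1007 -0.0911]
top 0.07 528 0.07774331401925996 u [-0.0274  0.0006  0.0256] v [-0.034   0.0112  0.0519]
top 0.04 67 0.057987767595416094 u [-0.0293 -0.0269  0.0249] v [-0.0224  0.0449  0.053 ]
```

The case is seated, with its top at z of about 0.0775. Now I grip the lock.

```bash
python3 -m crank '[1,-0.081,-0.071,0.02,0, 1,-0.081,-0.071,0.03,0, 1,-0.081,-0.071,0.03,0, 1,-0.0816,-0.0706,0.03,0, 1,0,0,0.03,0, 1,0,0,0,0, 1,0,0,0,0]' 30;  python3 -c "
from h import *
plan(.5162,-.3045,.115,10.6)"
```

```text
clock: 15.8
position: [0.5161, -0.3034, 0.1702]
tcp_rot: [-0.001, 0.639, 0.769, 0.0]
wrist_force: [0.9, -0.9, -0.4]
opening: 0.0852
finger_force: 0.0
t 15.8 pos [ 0.5161 -0.3034  0.1702] yaw 10.58 spin -0.0003 shift [-0.0036 -0.0003  0.184 ] F [ 0.93 -0.87 -0.38] open 0.0852 q7 0.77 tilt [-0.001  0.001 -1.   ]
```

```bash
python3 -m crank '[1,-0.003,0,0.06,0, 1,0,0,0.06,0, 1,0,0,0.04,0, 1,0,0,0.02,0, 1,0,0,0,0, 1,0,0,0,0]';  python3 -m crank '[-1,0,0,0,0, -1,0,0,0,0, -1,0,0,0,0, -1,0,0,0,0, -1,0,0,0,0, -1,0,0,0,0, -1,0,0,0,0, -1,0,0,0,0, -1,0,0,0,0, -1,0,0,0,0]' 30
```

```text
clock: 16.4
position: [0.5164, -0.3053, 0.1174]
tcp_rot: [0.0, 0.639, 0.769, 0.0]
wrist_force: [0.6, -0.2, 1.1]
opening: 0.0856
finger_force: 0.0
clock: 17.4
position: [0.5178, -0.3053, 0.1177]
tcp_rot: [0.001, 0.639, 0.769, 0.001]
wrist_force: [5.6, 1.2, 3.4]
opening: 0.0232
finger_force: 29.5
```

```bash
python3 -m crank '[-1,0.03,0,0,0, -1,0.03,0,0,0, -1,0.03,0,0,0, -1,0.03,0,0,0, -1,0.03,0,0,0, -1,0.03,0,0,0, -1,0.03,0,0,0, -1,0.02,0,0,0, -1,0,0,0,0, -1,0,0,0,0]'; python3 -m crank '[-1,0.01,0,0,0, -1,0.01,0,0,0, -1,0,0,0,0, -1,0,0,0,0]'; python3 -m crank '[-1,0.01,0,0,0, -1,0,0,0,0, -1,0,0,0,0]'
```

```text
clock: 18.4
position: [0.5054, -0.2389, 0.1177]
tcp_rot: [0.002, 0.639, 0.769, 0.0]
wrist_force: [5.5, -2.1, 2.1]
opening: 0.023
finger_force: 29.9
clock: 18.8
position: [0.5053, -0.2382, 0.118]
tcp_rot: [0.006, 0.641, 0.768, -0.001]
wrist_force: [7.4, -18.5, -6.0]
opening: 0.0228
finger_force: 30.2
clock: 19.1
position: [0.5052, -0.2378, 0.1181]
tcp_rot: [0.008, 0.641, 0.767, -0.002]
wrist_force: [8.6, -26.9, -9.3]
opening: 0.0226
finger_force: 30.2
```

The lock has stopped after about 69 mm with roughly 27 N on it, against an expected 75 mm. I'll ease off and look before going on.

```bash
python3 -m crank '[-1,-0.02,0,0,0, -1,0,0,0,0, -1,0,0,0,0]'; python3 -m crank '[1,0,0,0,0, 1,0,0,0,0, 1,0,0,0,0, 1,0,0,0,0, 1,0,0,0,0]'; python3 -m crank '[1,0,0,-0.1,0, 1,0,0,-0.12,0, 1,0,0,-0.12,0, 1,0,0,-0.12,0, 1,0,0,0,0, 1,0,0,0,0]'; python3 - <<'E'
from h import *
a=np.radians(10.6);X=np.array([np.cos(a),np.sin(a)]);Y=np.array([-X[1],X[0]]); o=np.array([.5816,-.192])
for n in('side','top'):
    d=cap(n);p=cloud(d).reshape(-1,3); u=(p[:,:2]-o)@X; v=(p[:,:2]-o)@Y; z=p[:,2]
    for lo,hi,um in((.083,.095,.06),(.07,.082,.06),(.115,.135,.12)):
        k=(abs(u)<um)&(abs(v)<.13)&(z>lo)&(z<hi); print(n,lo,k.sum(),np.median(z[k]),'u',np.percentile(u[k],[2,50,98]).round(4),'v',np.percentile(v[k],[2,50,98]).round(4)) if k.sum() else 0
d=load('side');cv2.imwrite('pics/lock1.png',cv2.resize(d['img'][200:335,320:465,::-1],None,fx=4.4,fy=4.4,interpolation=2))
E
```

```text
clock: 19.4
position: [0.5054, -0.2386, 0.1179]
tcp_rot: [0.004, 0.64, 0.768, -0.0]
wrist_force: [6.6, -10.6, -1.7]
opening: 0.0229
finger_force: 34.5
clock: 19.9
position: [0.5027, -0.2343, 0.1169]
tcp_rot: [-0.0, 0.639, 0.769, -0.0]
wrist_force: [0.8, -0.2, -1.2]
opening: 0.0851
finger_force: 0.0
clock: 20.5
position: [0.503, -0.2343, 0.2556]
tcp_rot: [0.001, 0.639, 0.769, 0.0]
wrist_force: [-0.4, 0.1, 0.3]
opening: 0.0849
finger_force: 0.0
side 0.083 289 0.08716003211712467 u [-0.058  -0.0263  0.007 ] v [-0.0436 -0.0319 -0.0186]
side 0.07 744 0.07704238722463469 u [-0.0294 -0.0025  0.0248] v [-0.0557  0.0079  0.0531]
side 0.115 105 0.12516905834583736 u [-0.0978 -0.0876 -0.0734] v [-0.0388 -0.0342 -0.024 ]
top 0.083 228 0.08742348954505744 u [-0.0578 -0.021   0.0167] v [-0.0448 -0.0302  0.0297]
top 0.07 542 0.07752129778170896 u [-0.0274  0.001   0.0258] v [-0.0558  0.007   0.0516]
top 0.115 59 0.1261004310457992 u [-0.0961 -0.0845 -0.0713] v [-0.039  -0.0307 -0.0242]
```

View pics/lock1.png

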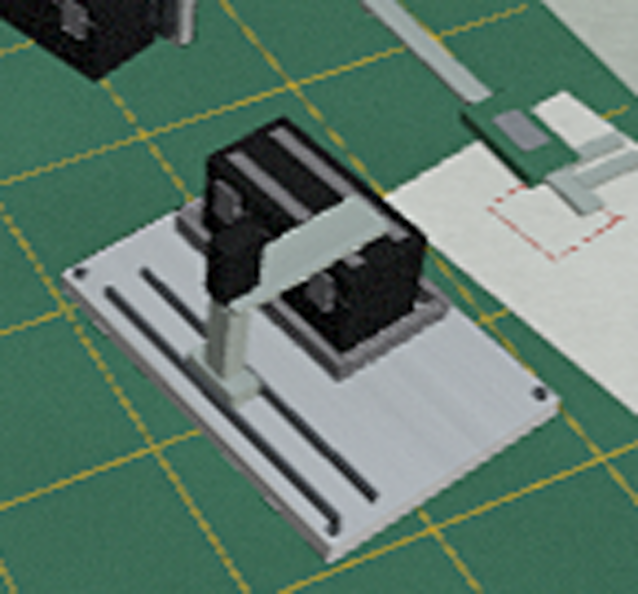

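The picture shows the tongue lying across the case, with the grip at about (232,262). Travel so far measures 67–69 mm. To tell whether this is the end stop or an obstruction, I'll grip firmly and measure the range from stop to stop.

```bash
python3 -m crank '[1,-0.014,0,0.1,0, 1,0,0,0.13,0, 1,0,0,0.13,0, 1,0,0,0.07,0, 1,0,0,0.03,0, 1,0,0,0,0, 1,0,0,0,0]' 80;  python3 -m crank '[-1,0,0,0,0, -1,0,0,0,0, -1,0,0,0,0, -1,0,0,0,0, -1,0,0,0,0, -1,0,0,0,0, -1,0,0,0,0, -1,0,0,0,0, -1,0,0,0,0, -1,0,0,0,0]' 80; python3 -m crank '[-1,0.015,0,0,0, -1,0.015,0,0,0, -1,0.015,0,0,0, -1,0,0,0,0, -1,0,0,0,0]'
```

```text
clock: 21.3
position: [0.5039, -0.2389, 0.1173]
tcp_rot: [0.0, 0.639, 0.769, -0.0]
wrist_force: [-0.0, -0.4, -0.4]
opening: 0.0856
finger_force: 0.0
clock: 22.3
position: [0.5045, -0.2394, 0.1187]
tcp_rot: [0.001, 0.639, 0.769, 0.0]
wrist_force: [-2.1, -0.4, 15.8]
opening: 0.0002
finger_force: 8.3
clock: 22.8
position: [0.503, -0.2274, 0.1186]
tcp_rot: [0.003, 0.64, 0.769, 0.0]
wrist_force: [0.8, -5.2, 11.5]
opening: 0.0001
finger_force: 5.6
```

```bash
python3 - <<'E'
from h import *
d=cap('side'); t=cap('top'); print(env.state()['wrist_force'],env.state()['opening'])
s=cv2.resize(d['img'][190:320,320:450,::-1],(500,500),interpolation=2)
cv2.imwrite('pics/lock2.png',s)
E
```

```text
[ 0.18868639 -4.3875248  11.82284992] -0.00020690185937940873
```

View pics/lock2.png

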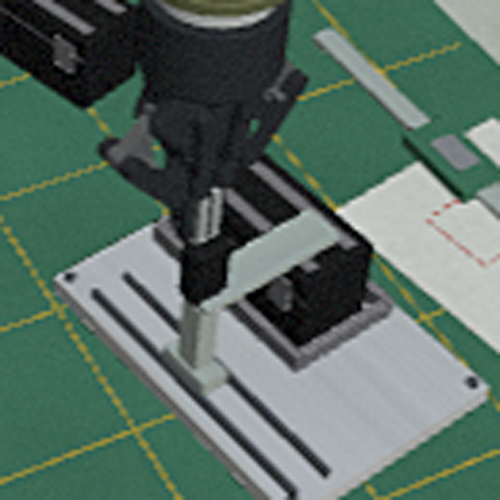

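The picture shows the jaws shut with the pads at about (208,215), just above or behind the grip at (203,270). So they are not holding it. I'll check the geometry with the depth data.

```bash
python3 - <<'E'
from h import *
a=np.radians(10.6);X=np.array([np.cos(a),np.sin(a)]);Y=np.array([-X[1],X[0]]); o=np.array([.5816,-.192])
d=load('side'); R=cv2.Rodrigues(d['rvec'])[0]
pr=lambda w:((cv2.projectPoints(np.array([w],float),d['rvec'],d['tvec'],d['K'],None)[0].reshape(2)-[320,190])*500/130).round(0)
s=env.state(); p=s['position']; Z=axes()[:,2]
print('tcp',p.round(4),pr(p),'tip',pr(p+.014*Z), 'uv',(p[:2]-o)@X,(p[:2]-o)@Y)
for v in(-.0314,): 
  for z in(.128,.088): g=o-.085*X+v*Y; print('grip',v,z,pr([*g,z]))
P=cloud(d)
for py,px in((215,208),(232,208),(250,203),(270,203),(290,200),(270,192),(270,215),(245,215)):
    w=P[int(190+py*.26),int(320+px*.26)]; print((px,py),'u',((w[:2]-o)@X).round(4),'v',((w[:2]-o)@Y).round(4),'z',w[2].round(4))
E
```

```text
tcp [ 0.503  -0.2274  0.1187] [192. 241.] tip [191. 258.] uv -0.0837466015501053 -0.020307805191744396
grip -0.0314 0.128 [205. 242.]
grip -0.0314 0.088 [200. 291.]
(208, 215) u -0.0838 v -0.0302 z 0.1503
(208, 232) u -0.0835 v -0.0314 z 0.1361
(203, 250) u -0.0901 v -0.0337 z 0.127
(203, 270) u -0.0935 v -0.0386 z 0.1182
(200, 290) u -0.0914 v -0.038 z 0.1006
(192, 270) u -0.0974 v -0.0337 z 0.1162
(215, 270) u -0.0837 v -0.0376 z 0.1109
(215, 245) u -0.0807 v -0.0324 z 0.126
```

It looks as if the 80 N squeeze drove the pads through the soft-contact grip, while the lock itself stayed put. I'll retreat upward and push from behind with shut jaws instead.

```bash
python3 -m crank '[-1,0,0,-0.05,0, -1,0,0,-0.08,0, -1,0,0,-0.08,0, -1,0,0,0,0, -1,0,0,0,0]' 30; python3 - <<'E'
from h import *
a=np.radians(10.6);X=np.array([np.cos(a),np.sin(a)]);Y=np.array([-X[1],X[0]]); o=np.array([.5816,-.192])
p=cloud(cap('side')).reshape(-1,3); u=(p[:,:2]-o)@X; v=(p[:,:2]-o)@Y; z=p[:,2]
for lo,hi,um in((.083,.095,.06),(.115,.135,.12)):
    k=(abs(u)<um)&(abs(v)<.13)&(z>lo)&(z<hi); print(lo,k.sum(),np.median(z[k]),'u',np.percentile(u[k],[2,50,98]).round(4),'v',np.percentile(v[k],[2,50,98]).round(4))
plan(*(o-.085*X-.058*Y),.118,10.6)
E
```

```text
clock: 23.4
position: [0.5014, -0.2253, 0.1804]
tcp_rot: [0.001, 0.639, 0.769, 0.0]
wrist_force: [-0.1, 0.9, -0.3]
opening: 0.0002
finger_force: 0.0
0.083 283 0.08698722370681394 u [-0.0581 -0.0254  0.0069] v [-0.0435 -0.0315 -0.0179]
0.115 107 0.12488495795259456 u [-0.0982 -0.0869 -0.0732] v [-0.0386 -0.0335 -0.0235]
t 23.45 pos [ 0.501  -0.2251  0.1798] yaw 10.54 spin -0.0007 shift [-0.1342  0.001   0.2058] F [-0.97 -0.66 -0.13] open -0.0 q7 0.67 tilt [-0.  0. -1.]
```

```bash
python3 -m crank '[-1,-0.07,0,0,0, -1,-0.064,0,0,0, -1,0,0,0.07,0, -1,0,0,0.07,0, -1,0,0,0.066,0, -1,0,0,0,0, -1,0,0,0,0]' 30; python3 -m crank '[-1,0.01,0,0,0, -1,0.01,0,0,0, -1,0.01,0,0,0, -1,0,0,0,0, -1,0,0,0,0]'; python3 -m crank '[-1,0.01,0,0,0, -1,0.01,0,0,0, -1,0,0,0,0, -1,0,0,0,0]'; python3 -m crank '[-1,0.01,0,0,0, -1,0.01,0,0,0, -1,0,0,0,0, -1,0,0,0,0]'
```

```text
clock: 24.15
position: [0.508, -0.2648, 0.1175]
tcp_rot: [-0.001, 0.639, 0.769, -0.0]
wrist_force: [0.0, 0.1, 0.6]
opening: 0.0001
finger_force: 0.0
clock: 24.65
position: [0.5071, -0.2559, 0.1186]
tcp_rot: [0.0, 0.639, 0.769, 0.0]
wrist_force: [1.2, -0.2, -0.7]
opening: -0.0005
finger_force: 0.0
clock: 25.05
position: [0.5063, -0.2506, 0.1187]
tcp_rot: [0.001, 0.639, 0.769, 0.0]
wrist_force: [0.2, -0.7, 5.7]
opening: -0.0003
finger_force: 3.0
clock: 25.45
position: [0.5054, -0.245, 0.1188]
tcp_rot: [0.001, 0.639, 0.769, 0.0]
wrist_force: [0.4, -2.2, 6.3]
opening: -0.0001
finger_force: 3.0
```

```bash
python3 - <<'E'
from h import *
d=cap('side')
s=cv2.resize(d['img'][210:290,350:430,::-1],(560,560),interpolation=2)
cv2.imwrite('pics/lock3.png',s)
a=np.radians(10.6);X=np.array([np.cos(a),np.sin(a)]);Y=np.array([-X[1],X[0]]); o=np.array([.5816,-.192])
P=cloud(d).reshape(-1,3);u=(P[:,:2]-o)@X; v=(P[:,:2]-o)@Y; z=P[:,2]
for lo in np.arange(.084,.16,.008):
    k=(u<-.065)&(u>-.11)&(abs(v)<.08)&(z>lo)&(z<lo+.008); print(lo.round(3),k.sum(),'u',np.percentile(u[k],[2,50,98]).round(4),'v',np.percentile(v[k],[2,50,98]).round(4))
E
```

```text
0.084 56 u [-0.0966 -0.0798 -0.0661] v [-0.0444 -0.0392 -0.0292]
0.092 32 u [-0.0978 -0.0913 -0.076 ] v [-0.0392 -0.0372 -0.0255]
0.1 35 u [-0.0986 -0.0936 -0.0743] v [-0.0392 -0.0372 -0.0247]
0.108 26 u [-0.0992 -0.0919 -0.0737] v [-0.0396 -0.0372 -0.0239]
0.116 27 u [-0.099  -0.0963 -0.0872] v [-0.0398 -0.0361 -0.0263]
0.124 20 u [-0.0982 -0.0948 -0.0831] v [-0.0481 -0.0337 -0.0254]
0.132 27 u [-0.0985 -0.0916 -0.0752] v [-0.0493 -0.0471 -0.0352]
0.14 39 u [-0.0998 -0.0931 -0.073 ] v [-0.0494 -0.044  -0.0334]
0.148 31 u [-0.1    -0.0917 -0.0725] v [-0.0498 -0.0473 -0.0368]
0.156 26 u [-0.1009 -0.0902 -0.0752] v [-0.049  -0.0465 -0.0406]
```

View pics/lock3.png

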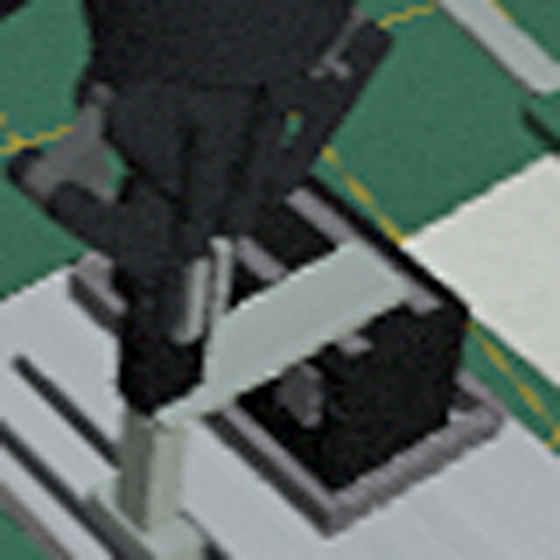

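The jaws' tips sit near z≈0.122, only resting on the top of the grip, so they need to go lower. I'll back off, descend behind the grip and push.

```bash
python3 -m crank '[-1,-0.04,0,-0.02,0, -1,-0.04,0,0,0, -1,0,0,0.03,0, -1,0,0,0.037,0, -1,0,0,0,0, -1,0,0,0,0]' 30; python3 -m crank '[-1,0.01,0,0,0, -1,0.01,0,0,0, -1,0.01,0,0,0, -1,0,0,0,0, -1,0,0,0,0]'; python3 -m crank '[-1,0.01,0,0,0, -1,0.01,0,0,0, -1,0,0,0,0, -1,0,0,0,0]'; python3 -m crank '[-1,0.01,0,0,0, -1,0.01,0,0,0, -1,0,0,0,0, -1,0,0,0,0]'
```

```text
clock: 26.1
position: [0.5085, -0.2673, 0.1032]
tcp_rot: [-0.001, 0.639, 0.769, -0.0]
wrist_force: [-0.6, 0.6, -0.2]
opening: 0.0
finger_force: 0.0
clock: 26.6
position: [0.5076, -0.2588, 0.1043]
tcp_rot: [0.0, 0.639, 0.769, 0.0]
wrist_force: [0.3, -0.7, 0.4]
opening: 0.0002
finger_force: 0.0
clock: 27.0
position: [0.507, -0.2561, 0.1044]
tcp_rot: [0.002, 0.64, 0.768, -0.001]
wrist_force: [1.6, -9.1, -4.5]
opening: -0.0
finger_force: 4.8
clock: 27.4
position: [0.507, -0.2558, 0.1046]
tcp_rot: [0.006, 0.642, 0.767, -0.002]
wrist_force: [4.1, -26.5, -13.1]
opening: -0.0001
finger_force: 13.4
```

```bash
python3 -m crank '[-1,0.01,0,0,0, -1,0,0,0,0, -1,0,0,0,0]'; python3 -m crank '[-1,-0.04,0,0,0, -1,-0.03,0,-0.02,0, -1,0,0,-0.08,0, -1,0,0,-0.08,0, -1,0,0,0,0, -1,0,0,0,0]'; python3 - <<'E'
from h import *
a=np.radians(10.6);X=np.array([np.cos(a),np.sin(a)]);Y=np.array([-X[1],X[0]]); o=np.array([.5816,-.192])
for n in('side','top'):
    p=cloud(cap(n)).reshape(-1,3); u=(p[:,:2]-o)@X; v=(p[:,:2]-o)@Y; z=p[:,2]
    for lo,hi,um in((.083,.095,.06),(.115,.131,.12)):
        k=(abs(u)<um)&(abs(v)<.13)&(z>lo)&(z<hi); print(n,lo,k.sum(),np.median(z[k]),'u',np.percentile(u[k],[2,50,98]).round(4),'v',np.percentile(v[k],[2,50,98]).round(4)) if k.sum()>5 else 0
plan(*(o-.085*X-.003*Y),.104,10.6)
# plate extent in cradle frame, from the first top view cannot be re-read; use present views
p=cloud(load('side')).reshape(-1,3); u=(p[:,:2]-o)@X; v=(p[:,:2]-o)@Y; z=p[:,2]
k=(u>-.13)&(u<.07)&(v>-.16)&(v<.1)&(z>.0135)&(z<.022); print('plate u',np.percentile(u[k],[.3,99.7]),'v',np.percentile(v[k],[.3,99.7]))
E
```

```text
clock: 27.7
position: [0.507, -0.2556, 0.1047]
tcp_rot: [0.008, 0.642, 0.766, -0.003]
wrist_force: [5.0, -35.6, -18.3]
opening: -0.0
finger_force: 17.7
clock: 28.3
position: [0.5088, -0.2643, 0.1588]
tcp_rot: [0.0, 0.639, 0.769, 0.0]
wrist_force: [-0.0, 0.8, -0.5]
opening: -0.0004
finger_force: 0.0
side 0.083 286 0.0870343282523381 u [-0.059  -0.0262  0.0068] v [-0.0435 -0.0316 -0.0182]
side 0.115 108 0.1250705824051691 u [-0.0981 -0.088  -0.0733] v [-0.0391 -0.0341 -0.0228]
top 0.083 223 0.08765741394241802 u [-0.0582 -0.022   0.0202] v [-0.0448 -0.0304  0.0255]
top 0.115 53 0.12636158852573137 u [-0.0965 -0.0828 -0.0717] v [-0.0394 -0.0314 -0.024 ]
t 28.4 pos [ 0.5082 -0.2642  0.1576] yaw 10.56 spin -0.0005 shift [0.1816 0.0014 0.1788] F [-0.07 -0.26  0.57] open 0.0 q7 0.74 tilt [-0.001  0.001 -1.   ]
plate u [-0.10784458  0.04657019] v [-0.13799522  0.07656778]
```

It is rigid at 36 N with no further motion. To be certain, I'll push the lock back to its open stop and measure the full range.

```bash
python3 -m crank '[-1,0.09,0,0,0, -1,0.09,0,0,0, -1,0,0,0.08,0, -1,0,0,0.06,0, -1,0,0,0.038,0, -1,0,0,0,0, -1,0,0,0,0]' 30; python3 -m crank '[-1,-0.04,0,0,0, -1,-0.04,0,0,0, -1,-0.04,0,0,0, -1,-0.04,0,0,0, -1,-0.04,0,0,0, -1,-0.04,0,0,0, -1,-0.02,0,0,0, -1,0,0,0,0, -1,0,0,0,0]'; python3 -m crank '[-1,-0.02,0,0,0, -1,0,0,0,0, -1,0,0,0,0]'; python3 -m crank '[-1,-0.015,0,0,0, -1,-0.01,0,0,0, -1,0,0,0,0, -1,0,0,0,0]'
```

```text
clock: 29.1
position: [0.4985, -0.212, 0.1045]
tcp_rot: [-0.0, 0.639, 0.769, -0.0]
wrist_force: [-0.5, 0.0, -0.2]
opening: -0.0002
finger_force: 0.0
clock: 30.0
position: [0.5125, -0.289, 0.1046]
tcp_rot: [0.0, 0.64, 0.769, -0.0]
wrist_force: [-0.1, -0.1, 0.7]
opening: 0.0001
finger_force: 0.0
clock: 30.3
position: [0.5134, -0.2928, 0.1044]
tcp_rot: [-0.001, 0.639, 0.769, 0.0]
wrist_force: [-0.3, 5.1, 1.5]
opening: -0.0002
finger_force: 2.6
clock: 30.7
position: [0.5134, -0.2932, 0.1044]
tcp_rot: [-0.006, 0.637, 0.771, 0.002]
wrist_force: [-6.1, 25.6, 16.8]
opening: -0.0003
finger_force: 13.4
```

The range between stops measures about 76 mm, so the earlier stop really was home and the lock simply started about 7 mm in. Now I slide it home again from behind.

```bash
python3 -m crank '[-1,0.03,0,0,0, -1,0,0,-0.09,0, -1,0,0,-0.09,0, -1,-0.08,0,0,0, -1,-0.08,0,0,0, -1,0,0,0,0, -1,0,0,0,0]'; python3 -c "
from h import *
a=np.radians(10.6);X=np.array([np.cos(a),np.sin(a)]);Y=np.array([-X[1],X[0]]); o=np.array([.5816,-.192])
plan(*(o-.085*X-.134*Y),.105,10.6)"
```

```text
clock: 31.4
position: [0.5222, -0.3406, 0.1585]
tcp_rot: [-0.0, 0.64, 0.769, -0.0]
wrist_force: [0.9, -0.1, -0.0]
opening: -0.0004
finger_force: 0.0
t 31.4 pos [ 0.5222 -0.3406  0.1585] yaw 10.47 spin -0.0015 shift [0.0037 0.0025 0.1785] F [ 0.89 -0.06 -0.03] open -0.0004 q7 0.83 tilt [-0. -0. -1.]
```

```bash
python3 -m crank '[-1,0,0.0025,0.08,0, -1,0,0,0.06,0, -1,0,0,0.038,0, -1,0,0,0,0, -1,0,0,0,0]' 30; python3 -m crank '[-1,0.03,0,0,0, -1,0.03,0,0,0, -1,0.03,0,0,0, -1,0.03,0,0,0, -1,0.03,0,0,0, -1,0.03,0,0,0, -1,0.03,0,0,0, -1,0.03,0,0,0, -1,0.03,0,0,0, -1,0,0,0,0]'; python3 -m crank '[-1,0.02,0,0,0, -1,0.01,0,0,0, -1,0,0,0,0, -1,0,0,0,0]'; python3 -m crank '[-1,0.01,0,0,0, -1,0.01,0,0,0, -1,0,0,0,0, -1,0,0,0,0]'
```

```text
clock: 31.9
position: [0.5233, -0.3397, 0.1055]
tcp_rot: [-0.0, 0.639, 0.769, -0.0]
wrist_force: [-0.4, -0.8, 0.4]
opening: -0.0
finger_force: 0.0
clock: 32.9
position: [0.5081, -0.2582, 0.1051]
tcp_rot: [-0.001, 0.639, 0.77, 0.0]
wrist_force: [-0.6, -0.3, -0.4]
opening: 0.0
finger_force: 0.0
clock: 33.3
position: [0.5075, -0.2558, 0.1053]
tcp_rot: [0.003, 0.641, 0.768, -0.001]
wrist_force: [1.9, -15.9, -7.4]
opening: -0.0
finger_force: 7.7
clock: 33.7
position: [0.5075, -0.2555, 0.1055]
tcp_rot: [0.007, 0.642, 0.767, -0.003]
wrist_force: [4.3, -32.0, -15.6]
opening: 0.0
finger_force: 16.3
```

It is home again, at the same stop with 32 N on it. I'll retreat and check the whole scene.

```bash
python3 -m crank '[-1,-0.05,0,0,0, -1,-0.03,0,0,0, -1,0,0,-0.1,0, -1,0,0,-0.12,0, -1,0,0,-0.12,0, -1,-0.1,-0.05,0,0, -1,-0.1,-0.05,0,0, -1,-0.1,-0.05,0,0, -1,0,0,0,0, -1,0,0,0,0]'; python3 - <<'E'
from h import *
a=np.radians(10.6);X=np.array([np.cos(a),np.sin(a)]);Y=np.array([-X[1],X[0]]); o=np.array([.5816,-.192])
for n in('side','top'):
    P=cloud(cap(n));p=P.reshape(-1,3); u=(p[:,:2]-o)@X; v=(p[:,:2]-o)@Y; z=p[:,2]
    for lo,hi,um in((.083,.095,.06),(.07,.082,.04),(.115,.131,.12)):
        k=(abs(u)<um)&(abs(v)<.13)&(z>lo)&(z<hi); print(n,lo,k.sum(),np.median(z[k]),'u',np.percentile(u[k],[2,50,98]).round(4),'v',np.percentile(v[k],[2,50,98]).round(4)) if k.sum()>5 else 0
    for b in ([(165,168,215,210),(278,148,326,188)] if n=='top' else [(308,170,360,220)]):
        q=P[b[1]:b[3],b[0]:b[2]].reshape(-1,3); q=q[abs(q[:,2]-.062)<.008]; r=cv2.minAreaRect((q[:,:2]*1000).astype(np.float32)); print(n,len(q),np.round(r,1) if 0 else r)
t=load('top')['img'][70:280,120:500,::-1]; s=load('side')['img'][80:340,180:580,::-1]
cv2.imwrite('pics/final.png',np.hstack([cv2.resize(t,(400,221)),cv2.resize(s,(340,221))]))
print(env.state()['clock'],env.state()['wrist_force'])
E
```

```text
clock: 34.7
position: [0.4817, -0.3656, 0.2069]
tcp_rot: [-0.001, 0.64, 0.769, 0.0]
wrist_force: [-0.4, -0.0, -0.1]
opening: 0.0002
finger_force: 0.0
side 0.083 55 0.08721629527044521 u [-0.0597 -0.053  -0.0159] v [-0.043  -0.0319 -0.0186]
side 0.07 264 0.07714580206540236 u [-0.0294 -0.008   0.0249] v [-0.054   0.0384  0.0546]
side 0.115 99 0.12576718695107994 u [-0.0981 -0.0879 -0.0737] v [-0.0392 -0.0336 -0.0245]
side 641 ((559.6788940429688, 61.57560729980469), (61.01360321044922, 113.26573944091797), 19.689985275268555)
top 0.083 220 0.08746902491462807 u [-0.0584 -0.0216  0.0116] v [-0.0456 -0.0307  0.0232]
top 0.07 533 0.07786737797407745 u [-0.0273  0.0008  0.0255] v [-0.0558  0.0094  0.0516]
top 0.115 53 0.12586772034983235 u [-0.0962 -0.0834 -0.071 ] v [-0.0399 -0.0306 -0.0243]
top 711 ((503.358154296875, 393.7256774902344), (55.74835205078125, 110.3465576171875), 26.753440856933594)
top 674 ((561.8736572265625, 60.38190841674805), (55.115604400634766, 109.84455871582031), 18.91741943359375)
34.8 [ 0.51643652 -1.11415112  0.31323918]
```

View pics/final.png

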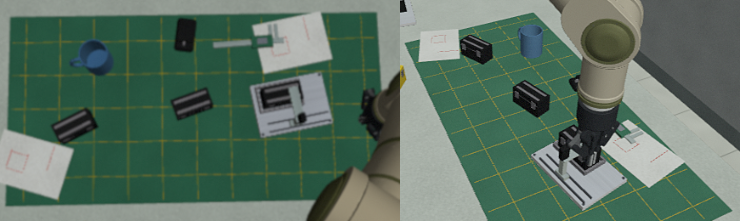

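The final view shows the case in the well with the tongue across it at about (295,100). The two empty cases are upright at (75,126) and (192,104). The mug, mouse and caliper are untouched, and the arm is clear of everything.

```bash
python3 -c "
from bench import env
print(env.finish_job())"
```

```text
the job is handed in; nothing more can be done
None
```

The heavy case (the middle of the three) is in the cradle's well with the lock slid home to its end stop, the two empty cases stand upright on the mat, and the job was handed in at about 35 s; the mug, mouse and caliper were not touched.

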